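# Turn over a solder paste jar, load the jar mixer and hold its retaining arm at the stop

### The job

The solder paste in the pink screw-lid jar has settled: pick the jar up, turn it upside down in the air and upright again, and stand it fully down in the round cup of the grey jar mixer. Then take the mixer's spring-loaded retaining arm by its black knob, swing it forward over the jar until it is against its stop, and finish while still holding it there: the mixer runs only while the arm is held, so do not let go, and leave the other things on the bench where they are.

Things in the scene. Friction and masses are not known exactly. Their poses are not given: they have to be found in the camera images.
- paste_jar: the closed solder paste jar: pink plastic, round, 53 mm across the screw lid, 51 mm across the body, 65 mm tall (lid above 49 mm; a thin paper label curls 5 mm up on the lid), 0.1 to 0.22 kg; stands loose and upright on this bench, left of the mixer (the jars on the next bench are not meant). Origin: centre of its underside; its z axis points from the underside to the lid (up while it stands)
- mixer: the jar mixer, fixed to the bench: grey housing 200 (x) x 116 (y) x 50 mm tall with a dial on its front, a low round metal cup on top, and behind the cup a 135 mm tall post with a coil spring that carries the retaining arm. Origin: centre of the underside of the housing; its -x side, the front, faces the robot within 0.3 rad; its z axis points up
- mixer_cup (a point): centre of the cup's inner floor, where the centre of the jar's underside belongs; 58 mm above the bench, 24 mm in front (-x) of the mixer's origin. The cup is 56 mm wide inside, its flared lip 65 mm wide at the mouth and 72 mm outside, and it rises 9.5 mm above this floor
- retainer_pivot (a point): point on the upright hinge axis of the retaining arm, on top of the post, 60 mm behind (+x) the mixer's origin and about 140 mm above the bench
- retainer_knob (a point): middle of the arm's black upright knob: round, 19 mm across, 39 mm tall (151 to 190 mm above the bench), fixed on the arm's free end 137 mm from the hinge axis. The steel arm is 26 mm wide and lies just under the knob, 134 to 148 mm above the bench; a rubber pad under it passes 7 mm over the lid of a jar that stands fully in the cup
- retainer (a joint): angle of the retaining arm about its upright hinge, rad. 0: at rest, swung aside to the robot's right (knob to the right of the post). It grows as the arm turns clockwise seen from above, to 1.35 at the hard stop, where the arm lies over the cup and its knob is at the front of the mixer. The spring always pulls it back to 0: about 2.2 N at the knob at rest, 5.2 N at the stop
- loupe: bystander: black eye loupe, 37 mm across, 42 mm tall, standing loose; origin: centre of its underside
- note_pad: bystander: yellow pad of sticky notes, 76 x 76 x 16 mm, loose; origin: centre of its underside
- esd_brush: bystander: black flat brush, 151 mm long, 30 mm wide, 11 mm thick, lying loose near the bench's front edge; origin: centre of its underside, its length along its y axis
Mind the look-alikes: they are no part of the job. There is more than one size of the paste_jar; the one meant has the size given above.

How it is judged:
On the way, in this order (a step that is already met when the one before it is completed fails the run):
1. the jar is turned upside down in the air (angle between paste_jar's own z axis and vertical above 2.4 rad and height (world z) of paste_jar above 0.12 m), for 0.2 s.
2. the jar stands upright, fully down in the mixer's cup, and is let go (horizontal distance between paste_jar and mixer_cup below 0.005 m and z of paste_jar in the frame of mixer_cup below 0.003 m and angle between paste_jar's own z axis and vertical below 0.07 rad and contact force between the fingers and paste_jar below 0.2 N), for 0.3 s.
At the end, for the whole second after the job is handed in: Jar upright (within 0.07 rad) in the cup: within 5 mm of its centre, at most 3 mm above its floor, untouched by the robot; arm at its stop (joint above 1.29 of 1.35 rad) and held there by the fingers (over 1.5 N). Earlier, in the air, the jar was turned over beyond 2.4 rad (137 deg) (all of step 2 and contact force between the arm and paste_jar below 0.2 N and value of joint retainer above 1.29 rad and contact force between the fingers and retainer above 1.5 N); the arm keeps its last pose, push and grip.
It fails at once if the loupe, the note pad or the brush is pushed more than 25 mm out of place (distance of any of loupe, note_pad, esd_brush from where it was at the start of the episode above 0.025 m).
It also fails if it takes over 72 s, if anything falls off the work surface, if the arm or the gripper's body presses on something with over 40 N, if the wrist force passes 120 N, or if a joint passes its speed limit or range.

### The arm

A 6-joint arm with a two-finger parallel gripper is mounted at the origin on a cart in front of the work surface, level with it; the furniture and walls round the work are solid. World frame = base frame: x ahead of the robot, y to its left, z up, the work surface at z = 0. Lengths are in m, angles in rad, forces in N, time in s.
With the tool pointing down it reaches from about 0.325 to 0.775 m from the base axis. Payload 5.5 kg.
Tool frame: the origin (TCP) lies between the finger pads; the fingertips stand 8 mm ahead of it and the grasp point (between the pads) lies 11 mm behind it (tcp_to_tips is the distance from the TCP to the fingertips, in m); z points along the fingers, y is the direction in which the jaws open and shut (so a half turn about z gives the same grasp; the last joint's range is limited). The gripper opens to 88 mm and grips with 3 to 60 N. Pads are 20 mm wide; open, the fingers measure 115 mm over their backs; the gripper's body (75 mm by 178 mm) begins 61 mm behind the grasp point.
Start: joints at [1.11, 0.091, 1.231, -0, 1.82, -0.057], TCP at [0.236, 0.552, 0.231] pointing down, gripper open.
Joint ranges: [-2.87, 2.87], [-0.86, 2.18], [0.17, 2.46], [-1.51, 4.65], [0.06, 2.69], [-2.65, 2.65]. Speed limits (rad/s): [2.57, 2.57, 3.01, 3.14, 3.14, 3.14].

### API

Orientations are given as a unit quaternion [w, x, y, z].
In Python, from bench import * gives the robot as it stands. Calls block until the motion is done:
- move_to(position, orientation): joint-space move of the TCP to a pose.
- move_l(position, speed=0.15, orientation=None): straight line of the TCP; orientation=None keeps the orientation; speed is the mean speed in m/s.
- movej(angles): joint-space move.
- gripper_open() and close(): open the fingers fully, or close them until they stop; the grip force is fixed at half the most.
- hold(seconds).
- inverse_kinematics(position, orientation): joint angles nearest the present ones, or None.
- state(): the state.
- get_image(name): name is "scene" or "top" or "wrist"; returns a dict with "frame" (400x640x3 uint8, blue, green, red), "depth" (400x640 float32, m along the optical axis (not along the pixel's ray), 0 where there is no reading), "camera_matrix" (3x3 intrinsics, pixels), "view" (4x4, takes a point from world to camera coordinates). Camera axes: x right, y up, looking along -z (the intrinsics and any distortion apply to the point x, -y, -z); pixel columns grow to the right and rows downward; lengths in m; the calibration is good to about 2 mm. A picture is of the moment at which its call begins.
A pose or a line that the arm cannot do raises IKError and nothing moves.
- job_done(): hands the job in, once; it reports no verdict.
The state is a dict: "time": time; "joint_pos": joint angles; "dq": joint speeds; "joint_torque": joint torques, N m; "ee_pos": TCP position; "ee_rot": TCP orientation; "ft_force": force on the tool from outside, world axes, zero at the start; "moment": the same for the moment, N m; "finger_gap": finger opening in m.
Only numpy, scipy, OpenCV 4.12 (cv2) and the standard library are available. Lean on these libraries where they do the work, as an engineer would, in place of code of your own. Each camera call takes 0.05 s, during which the arm holds its last target. There are 200 camera calls.

## Working session

There is one attempt and no reset: what is moved stays moved. The work goes in short steps, each a Python script; the robot and the scene stay as the last script left them, time stands still between calls to the robot, and variables do not carry over. Pictures are saved under pics/ and viewed, about 8 in all and at most 12, crops included, and the job is handed in when it is done.

```bash
ls; mkdir -p pics
python3 - <<'E'
from bench import *
import cv2,numpy as np,pickle
s=state();print(s)
d={n:get_image(n) for n in("scene","top")}
pickle.dump(d,open('im0.pkl','wb'))
for n in d:
    cv2.imwrite(f'pics/{n}0.png',d[n]['frame']);print(n,d[n]['camera_matrix'],d[n]['view'],[k for k in d[n]])
E
```

```text
pics
{'time': 0.0, 'joint_pos': array([ 1.11027944e+00,  9.18208534e-02,  1.23189115e+00, -1.76487339e-05,
        1.81979645e+00, -5.66853300e-02]), 'dq': array([-0.00054257,  0.00047808, -0.00152497,  0.00129789,  0.00152631,
       -0.00140042]), 'joint_torque': array([ 4.15621307e-04, -4.46450937e+01, -4.06445825e+01,  6.98050344e-02,
        2.92699481e-02, -1.09319103e-04]), 'ee_pos': array([0.23563766, 0.55147974, 0.22952665]), 'ee_rot': array([-2.36692486e-04,  2.00548586e-01,  9.79683289e-01, -9.28236425e-04]), 'ft_force': array([-0.01704885, -0.3644019 , -0.84835091]), 'moment': array([-0.00496355, -0.03896649,  0.01235891]), 'finger_gap': 0.08771164077848953}
scene [[401.88690446   0.         315.74955992]
 [  0.         401.88690446 204.09444743]
 [  0.           0.           1.        ]] [[ 0.79500466 -0.60659909 -0.00226586 -0.34710658]
 [ 0.23757276  0.30791998  0.92127329 -0.25737418]
 [-0.55814583 -0.73295486  0.38890924 -0.82440856]
 [ 0.          0.          0.          1.        ]] ['frame', 'depth', 'camera_matrix', 'view']
top [[435.29048466   0.         325.54307829]
 [  0.         435.29048466 198.44835844]
 [  0.           0.           1.        ]] [[ 1.05525225e-02 -9.99944268e-01  3.24660712e-04  6.91502674e-02]
 [ 9.98714181e-01  1.05556401e-02  4.95838990e-02 -5.09685915e-01]
 [-4.95845626e-02 -1.98991952e-04  9.98769909e-01 -1.04012406e+00]
 [ 0.00000000e+00  0.00000000e+00  0.00000000e+00  1.00000000e+00]] ['frame', 'depth', 'camera_matrix', 'view']
```

View pics/scene0.png

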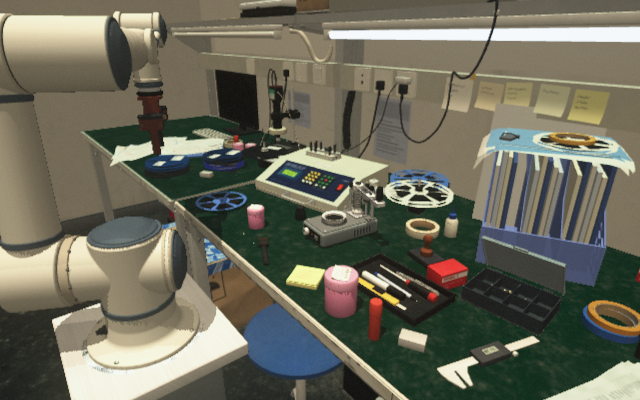

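View pics/top0.png

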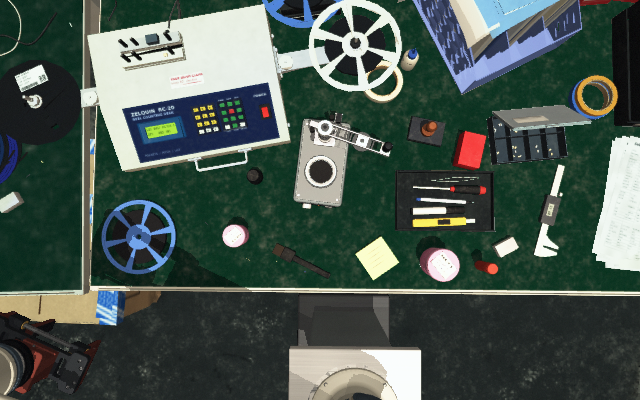

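Top view: the small pink jar stands at (235,236), left of the mixer. Look-alikes are a larger pink jar at top (440,264), right of the mixer, and pink jars on the next bench at scene (237,142). I choose (235,236). The mixer cup is at (320,172), the post at about (308,127), the knob at about (387,149), and the loupe at (254,175). The brush is at (300,262) and the pad at (377,258).

```bash
cat > u.py <<'E'
import numpy as np,cv2
def cloud(d):
    K,V,z=d['camera_matrix'],d['view'],d['depth'].astype(float)
    v,u=np.mgrid[:z.shape[0],:z.shape[1]]
    p=np.stack([(u-K[0,2])/K[0,0]*z,-(v-K[1,2])/K[1,1]*z,-z],-1)
    w=(p-V[:3,3])@V[:3,:3]; w[z==0]=np.nan
    return w
def px(d,P):
    c=d['view'][:3,:3]@np.asarray(P)+d['view'][:3,3];K=d['camera_matrix']
    return K[0,0]*c[0]/-c[2]+K[0,2],-K[1,1]*c[1]/-c[2]+K[1,2]
E
python3 - <<'E'
import pickle,cv2,numpy as np
from u import *
d=pickle.load(open('im0.pkl','rb'));t=d['top'];w=cloud(t)
np.set_printoptions(precision=4,suppress=True)
for n,(u,v) in dict(jar=(235,236),big=(440,264),cup=(320,172),hous=(305,185),knob=(387,149),post=(308,127),loupe=(254,175),pad=(377,258),brush=(300,262),bench=(270,215)).items(): print(n,w[v,u])
def circ(u0,u1,v0,v1,zlo,zhi):
    a=w[v0:v1,u0:u1].reshape(-1,3);m=(a[:,2]>zlo)&(a[:,2]<zhi);a=a[m]
    (c,r)=cv2.minEnclosingCircle(a[:,:2].astype(np.float32));print(len(a),c,r,np.median(a[:,2]),a[:,:2].mean(0));return a
circ(215,256,216,256,.05,.08)   # jar lid
circ(420,462,243,286,.05,.15)
circ(376,398,136,162,.15,.2)    # knob
circ(245,264,165,186,.03,.06)
a=circ(290,352,115,215,.044,.054)
r=cv2.minAreaRect((a[:,:2]*1000).astype(np.float32));print('housing',r,cv2.boxPoints(r))
circ(302,338,154,190,.060,.075)
c1=cv2.resize(t['frame'][105:215,285:405],None,fx=5,fy=5,interpolation=cv2.INTER_CUBIC)
c2=cv2.resize(t['frame'][215:260,215:260],None,fx=4,fy=4,interpolation=cv2.INTER_CUBIC)
c1[:180,-180:]=c2
cv2.imwrite('pics/c1.png',c1)
E
```

```text
jar [0.418  0.2815 0.0613]
big [ 0.362  -0.181   0.0921]
cup [0.5682 0.0881 0.0566]
hous [0.538  0.1228 0.0499]
knob [ 0.6025 -0.0495  0.1841]
post [0.6753 0.1176 0.0481]
loupe [0.5611 0.2438 0.0414]
pad [ 0.3669 -0.0507  0.0118]
brush [0.355  0.1345 0.0077]
bench [0.4676 0.2096 0.0014]
440 (0.4187505841255188, 0.2850917875766754) 0.027098434045910835 0.06363867379651397 [0.4195 0.2842]
946 (0.35952818393707275, -0.18872062861919403) 0.037406571209430695 0.08867607740963176 [ 0.3607 -0.1856]
89 (0.6094059944152832, -0.051037684082984924) 0.009548674337565899 0.18518420481645062 [ 0.6073 -0.0497]
114 (0.5601269602775574, 0.24606236815452576) 0.014979913830757141 0.04081051219596827 [0.5606 0.2466]
2501 (0.5937609672546387, 0.085893914103508) 0.10950387269258499 0.04947248019290786 [0.5825 0.0857]
housing ((593.4853515625, 84.83619689941406), (113.52855682373047, 197.31008911132812), 84.01679229736328) [[489.4508  38.6646]
 [685.686   18.0976]
 [697.5199 131.0078]
 [501.2847 151.5748]]
299 (0.5707144737243652, 0.08755254745483398) 0.03549377620220184 0.06444485988750462 [0.5713 0.088 ]
```

View pics/c1.png

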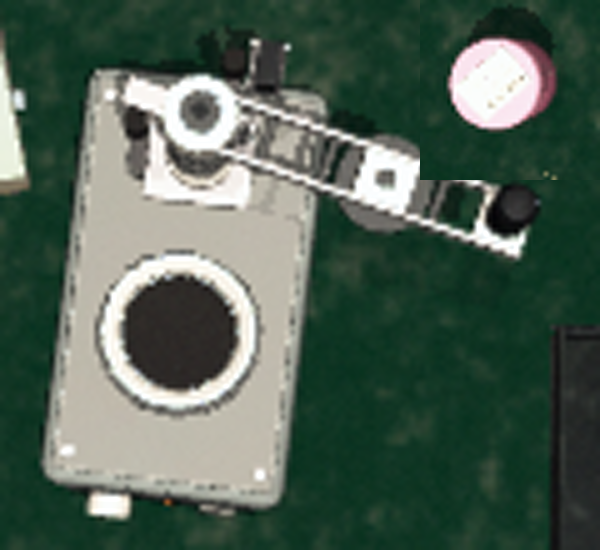

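The lid measures 27.1 mm in radius and the jar 64 mm high, so this is the small jar. Mixer cup, knob and hinge radius (136.7 mm) agree with the given sizes. Next I check the IK for a side grasp tilted down 30°, so that joint 6 can do the flip.

```bash
cat >> u.py <<'E'
from scipy.spatial.transform import Rotation as R
JAR=np.array([.4187,.2846]);CUP=np.array([.5703,.0876]);PIV=np.array([.6532,.0788])
def pose(g,psi,th,s=1):
    """g: grasp point; tool heads psi, th below horizontal; jaw level -> TCP position, quaternion"""
    z=np.array([np.cos(th)*np.cos(psi),np.cos(th)*np.sin(psi),-np.sin(th)])
    y=s*np.array([-np.sin(psi),np.cos(psi),0])
    q=R.from_matrix(np.stack([np.cross(y,z),y,z],1)).as_quat()[[3,0,1,2]]
    return np.asarray(g)+.011*z,q
E
python3 - <<'E'
from bench import *
from u import *
np.set_printoptions(precision=3,suppress=True)
def t(n,g,psi,th,s): 
    try: r=inverse_kinematics(*map(list,pose(g,psi,th,s)))
    except Exception as e: r=e
    print(n,round(th,2),s,None if r is None else r)
aj=np.arctan2(*JAR[::-1]);ac=np.arctan2(*CUP[::-1])
for th in np.radians([25,35,45]):
  for s in(1,-1):
    t('jar',[*JAR,.035],aj,th,s);t('cup',[*CUP,.093],ac,th,s); t('cup+',[*CUP,.17],ac,th,s)
u=JAR/np.hypot(*JAR)
for r in(.5,.6,.65):
  for th in(-.2,0,.2): t(f'flip{r}',[*(u*r),.3],aj,th,1)
E
```

```text
jar 0.44 1 None
cup 0.44 1 None
cup+ 0.44 1 None
jar 0.44 -1 None
cup 0.44 -1 None
cup+ 0.44 -1 None
jar 0.61 1 None
cup 0.61 1 [ 0.041 -0.697  2.383  0.189  0.506 -1.8  ]
cup+ 0.61 1 [ 0.041 -0.767  2.283  0.146  0.674 -1.749]
jar 0.61 -1 None
cup 0.61 -1 [ 0.041 -0.697  2.383  0.189  0.506  1.341]
cup+ 0.61 -1 [ 0.041 -0.767  2.283  0.146  0.674  1.392]
jar 0.79 1 None
cup 0.79 1 [ 0.053 -0.591  2.239  0.107  0.713 -1.722]
cup+ 0.79 1 [ 0.053 -0.641  2.132  0.092  0.869 -1.7  ]
jar 0.79 -1 None
cup 0.79 -1 [ 0.053 -0.591  2.239  0.107  0.713  1.419]
cup+ 0.79 -1 [ 0.053 -0.641  2.132  0.092  0.869  1.441]
flip0.5 -0.2 1 None
flip0.5 0 1 None
flip0.5 0.2 1 None
flip0.6 -0.2 1 None
flip0.6 0 1 None
flip0.6 0.2 1 None
flip0.65 -0.2 1 [ 0.493 -0.524  2.371  2.922  0.487  1.787]
flip0.65 0 1 [ 0.49  -0.66   2.329  2.317  0.145  2.39 ]
flip0.65 0.2 1 [ 0.493 -0.689  2.228  0.419  0.254 -1.999]
```

Run:
```python
from bench import *
from u import *
np.set_printoptions(precision=2,suppress=True)
def t(g,psi,th,s):
    try: return inverse_kinematics(*map(list,pose(g,psi,th,s)))
    except Exception: return None
aj=np.arctan2(*JAR[::-1]);ac=np.arctan2(*CUP[::-1])
for d in(40,45,50,60):
  th=np.radians(d)
  for n,P,h in(('jar',JAR,.038),('cup',CUP,.096)):
    for dp in np.radians([-90,-60,-45,-30,0,30,45,60,90]):
      a=np.arctan2(*P[::-1]);r=t([*P,h],a+dp,th,1);r2=t([*P,h+.1],a+dp,th,1)
      if r is not None: print(n,d,round(np.degrees(dp)),r,'up',r2 is not None)
for r in(.6,.65,.7):
  for az in(.15,.4,.6):
   for z in(.3,.45):
    for th in(-.3,-.5):
     q=t([r*np.cos(az),r*np.sin(az),z],az,th,-1)
     if q is not None: print('flip',r,az,z,th,q)
```

```text
jar 40 -90 [ 1.    0.18  1.72 -0.78  1.65  0.51] up True
jar 40 -60 [ 1.04 -0.16  2.06 -0.91  1.3   0.21] up True
jar 40 -45 [ 1.01 -0.37  2.24 -0.93  1.1  -0.01] up True
jar 40 -30 [ 0.9  -0.61  2.39 -0.83  0.88 -0.35] up True
jar 40 90 [0.07 0.18 1.72 0.74 1.72 2.55] up False
cup 40 -90 [ 0.51  0.28  1.5  -0.81  1.71  0.39] up True
cup 40 -60 [ 0.54 -0.06  1.86 -0.9   1.32  0.09] up True
cup 40 -45 [ 0.5  -0.25  2.03 -0.89  1.1  -0.12] up True
cup 40 -30 [ 0.4  -0.44  2.17 -0.78  0.87 -0.44] up True
cup 40 0 [ 0.05 -0.65  2.31  0.14  0.62 -1.75] up True
jar 45 -90 [ 0.97  0.14  1.73 -0.72  1.61  0.47] up True
jar 45 -60 [ 1.   -0.19  2.05 -0.82  1.28  0.12] up True
jar 45 -45 [ 0.96 -0.39  2.2  -0.81  1.1  -0.12] up True
jar 45 -30 [ 0.86 -0.59  2.34 -0.69  0.91 -0.48] up True
jar 45 90 [0.1  0.14 1.73 0.68 1.69 2.58] up False
cup 45 -90 [ 0.48  0.24  1.5  -0.74  1.68  0.35] up True
cup 45 -60 [ 0.5  -0.08  1.84 -0.8   1.31  0.01] up True
cup 45 -45 [ 0.46 -0.25  1.99 -0.77  1.11 -0.23] up True
cup 45 -30 [ 0.37 -0.41  2.12 -0.64  0.91 -0.57] up True
cup 45 0 [ 0.05 -0.59  2.24  0.
[... 2511 characters left out ...]
 -0.24  2.23  3.01  0.73 -1.45]
flip 0.7 0.15 0.3 -0.5 [ 0.07 -0.01  2.17  3.06  1.09 -1.49]
flip 0.7 0.15 0.45 -0.3 [ 0.06 -0.46  2.11  2.91  0.38 -1.33]
flip 0.7 0.15 0.45 -0.5 [ 0.07 -0.31  2.11  3.03  0.73 -1.45]
flip 0.7 0.4 0.3 -0.3 [ 0.31 -0.24  2.23  3.01  0.73 -1.45]
flip 0.7 0.4 0.3 -0.5 [ 0.32 -0.01  2.17  3.06  1.09 -1.49]
flip 0.7 0.4 0.45 -0.3 [ 0.31 -0.46  2.11  2.91  0.38 -1.33]
flip 0.7 0.4 0.45 -0.5 [ 0.32 -0.31  2.11  3.03  0.73 -1.45]
flip 0.7 0.6 0.3 -0.3 [ 0.51 -0.24  2.23  3.01  0.73 -1.45]
flip 0.7 0.6 0.3 -0.5 [ 0.52 -0.01  2.17  3.06  1.09 -1.49]
flip 0.7 0.6 0.45 -0.3 [ 0.51 -0.46  2.11  2.91  0.38 -1.33]
flip 0.7 0.6 0.45 -0.5 [ 0.52 -0.31  2.11  3.03  0.73 -1.45]
```

```bash
cat >> u.py <<'E'
TH=np.radians(40);PJ=np.arctan2(*JAR[::-1])-np.radians(30);PC=np.arctan2(*CUP[::-1])-np.radians(20)
E
python3 - <<'E'
from bench import *
from u import *
p,q=pose([*JAR,.15],PJ,TH);move_to(list(p),list(q))
d=get_image('wrist');cv2.imwrite('pics/w1.png',d['frame'])
w=cloud(d).reshape(-1,3);m=(np.hypot(*(w[:,:2]-JAR).T)<.045)&(w[:,2]>.055)&(w[:,2]<.068)
print(m.sum())
if m.sum(): print(cv2.minEnclosingCircle(w[m][:,:2].astype(np.float32)))
m=(np.hypot(*(w[:,:2]-JAR).T)<.045)&(w[:,2]>.01)&(w[:,2]<.045);a=w[m]
if m.sum()>20: print(cv2.minEnclosingCircle(a[:,:2].astype(np.float32)))
print(state()['time'],state()['ee_pos']-p,px(d,[*JAR,.065]))
E
```

```text
4519
((0.42097237706184387, 0.2850704491138458), 0.0268907081335783)
((0.4158520996570587, 0.28459811210632324), 0.02487100660800934)
1.425 [0.00025792 0.00084202 0.00149562] (np.float64(318.3116175908887), np.float64(126.18446332051126))
```

View pics/w1.png

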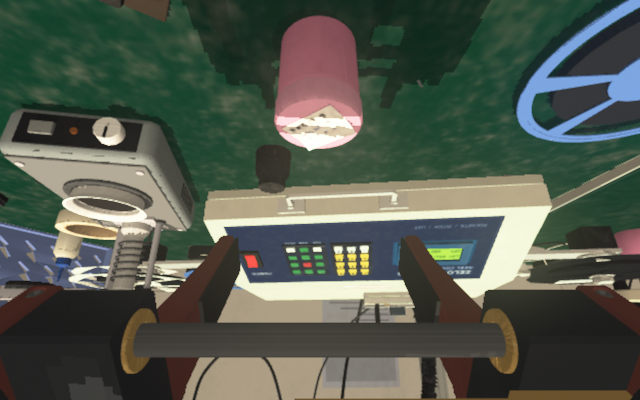

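Wrist view (upside down): the jar is at about (318,80), straight ahead and clear of neighbours, with its lid at (318,126) where predicted. The loupe is at (272,165). The wrist camera hangs on the bench side of the gripper, so I check its clearance before descending.

Run:
```python
from bench import *
from u import *
d=get_image('wrist');V=d['view'];c=-V[:3,:3].T@V[:3,3];s=state()
q=s['ee_rot'];M=R.from_quat(q[[1,2,3,0]])
print('cam in tool',M.inv().apply(c-s['ee_pos']),c)
```

```text
cam in tool [ 0.08420846 -0.00039332 -0.15296304] [0.25654422 0.27306584 0.17806633]
```

```bash
sed -i 's/^JAR=np.array(\[.4187,.2846\])/JAR=np.array([.4197,.2850])/' u.py
python3 - <<'E'
from bench import *
from u import *
f=lambda m:print(m,{k:np.round(state()[k],3) for k in('time','finger_gap','ft_force','ee_pos')})
p,q=pose([*JAR,.035],PJ,TH);move_l(list(p+[0,0,.03]),.15,list(q));move_l(list(p),.06);hold(.2);f('down');print(p)
close();f('closed');
move_l(list(p+[0,0,.1]),.1);hold(.2);f('lift')
print(state()['joint_pos'])
d=get_image('wrist');cv2.imwrite('pics/w2.png',d['frame'])
E
```

```text
down {'time': np.float64(3.042), 'finger_gap': np.float64(0.088), 'ft_force': array([ 0.183, -0.329, -0.404]), 'ee_pos': array([0.428, 0.286, 0.029])}
[0.42810409 0.28561402 0.02792934]
closed {'time': np.float64(3.708), 'finger_gap': np.float64(0.051), 'ft_force': array([-0.073,  0.406,  0.212]), 'ee_pos': array([0.428, 0.286, 0.028])}
lift {'time': np.float64(5.058), 'finger_gap': np.float64(0.051), 'ft_force': array([-0.487,  0.945, -1.621]), 'ee_pos': array([0.428, 0.285, 0.127])}
[ 0.90201728 -0.72393053  2.28182059 -0.71530207  1.03765258 -0.54315693]
```

View pics/w2.png

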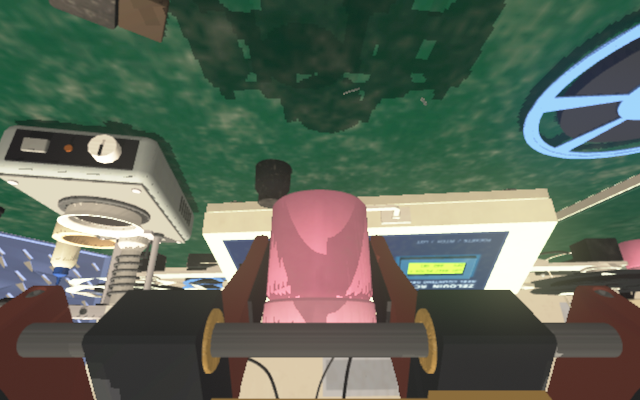

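The jar is held at a 51 mm gap, its body diameter. Next: raise it, then flip.

Run:
```python
from bench import *
from u import *
np.set_printoptions(precision=3,suppress=True)
az=.35;u=np.array([np.cos(az),np.sin(az)])
hi=[*map(list,pose([*(u*.62),.40],az,TH))]
print('hi',inverse_kinematics(*hi))
fl=[*map(list,pose([*(u*.65),.45],az,-.5,-1))]
print('fl',inverse_kinematics(*fl))
move_to(*hi);qh=state()['joint_pos'];print(state()['time'],qh)
qf=inverse_kinematics(*fl);print(qf)
if abs(qf[5]-qh[5])<1 and qf[3]>2:
    movej(qf);hold(.5);s=state();M=R.from_quat(s['ee_rot'][[1,2,3,0]]).as_matrix()
    # jar z in tool frame for level-jaw grasp
    G=pose([0,0,0],0,TH)[1];jz=R.from_quat(G[[1,2,3,0]]).inv().apply([0,0,1])
    print('jar tilt',np.arccos((M@jz)[2]),s['time'],s['finger_gap'],s['ee_pos'])
    d=get_image('scene');cv2.imwrite('pics/s2.png',d['frame'])
```

```text
hi [ 0.257 -0.522  1.686  0.079  1.109 -1.666]
fl [ 0.255 -0.485  2.236  3.01   0.686 -1.424]
6.325 [ 0.258 -0.522  1.688  0.079  1.109 -1.665]
[ 0.255 -0.485  2.236  3.01   0.686 -1.424]
jar tilt 2.94344005750678 9.3083 0.05056082385572634 [0.62  0.226 0.455]
```

View pics/s2.png

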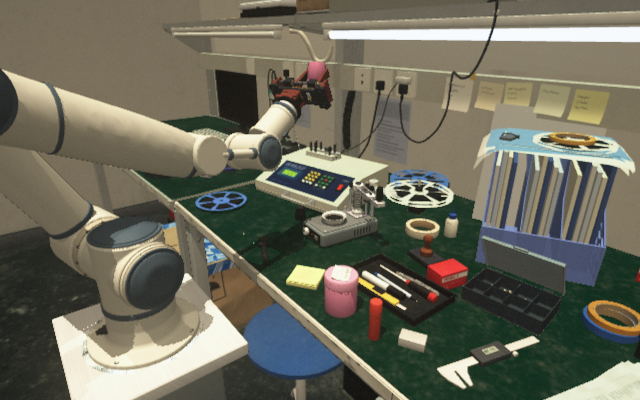

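The jar is upside down in the air at (315,70), 2.94 rad by kinematics. Now back upright, hover over the cup, and measure the jar in hand and the cup.

Run:
```python
from bench import *
from u import *
np.set_printoptions(precision=4,suppress=True)
az=.35;u=np.array([np.cos(az),np.sin(az)])
movej([0.258,-0.522,1.688,0.079,1.109,-1.665])
p,q=pose([*CUP,.035+.058+.08],PC,TH);move_to(list(p),list(q));hold(.3)
s=state();M=R.from_quat(s['ee_rot'][[1,2,3,0]]).as_matrix();g=s['ee_pos']-.011*M[:,2]
print(s['time'],s['finger_gap'],'grasp',g, 'tool z',M[:,2],'jaw',M[:,1])
d=get_image('wrist');cv2.imwrite('pics/w3.png',d['frame']);w=cloud(d).reshape(-1,3);np.save('w3.npy',w)
# jar: points near grasp, below pads
m=(np.hypot(*(w[:,:2]-g[:2]).T)<.04)&(w[:,2]>g[2]-.045)&(w[:,2]<g[2]-.015);a=w[m];print('jar pts',len(a),a.min(0),a.max(0))
bot=np.percentile(a[:,2],2);b=a[a[:,2]<bot+.004];print('bottom z',bot,cv2.minEnclosingCircle(b[:,:2].astype(np.float32)))
from scipy.optimize import least_squares
f=lambda x:np.hypot(a[:,0]-x[0],a[:,1]-x[1])-.0255
mm=a[:,2]>bot+.004;a=a[mm];r=least_squares(f,g[:2],loss='soft_l1',f_scale=.001);print('axis',r.x,np.abs(r.fun).mean())
m=(np.hypot(*(w[:,:2]-CUP).T)<.05)&(w[:,2]>.062)&(w[:,2]<.075);b=w[m];print('lip',len(b),cv2.minEnclosingCircle(b[:,:2].astype(np.float32)),np.percentile(b[:,2],95))
print(px(d,[*CUP,.0675]))
```

```text
13.15 0.050979088436197244 grasp [0.5707 0.0877 0.1742] tool z [ 0.7522 -0.1493 -0.6418] jaw [0.1953 0.9807 0.0008]
jar pts 4122 [0.5463 0.053  0.1378] [0.5854 0.1214 0.1592]
bottom z 0.1389332341714366 ((0.5670698285102844, 0.08854012936353683), 0.02427700161933899)
axis [0.5735 0.0872] 0.0007393195060326428
lip 2577 ((0.5730474591255188, 0.0869353711605072), 0.036171115934848785) 0.06675200648861968
(np.float64(318.985262097815), np.float64(97.99472209985964))
```

View pics/w3.png

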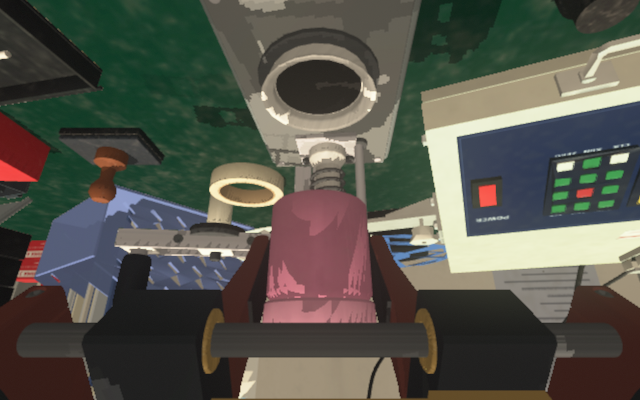

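The cup is at (319,90) and the jar at (318,250). In the same camera the jar axis is at (0.5735, 0.0872) and the lip centre at (0.5730, 0.0869), so they align within 0.6 mm. I lower it while watching force.

Run:
```python
from bench import *
from u import *
np.set_printoptions(precision=4,suppress=True)
p,q=pose([*CUP,.035+.058],PC,TH);p+=[-.0005,-.0003,0]
move_l(list(p+[0,0,.014]),.1,list(q));hold(.2);f0=state()['ft_force'];print(f0)
for dz in(.009,.006,.003,.0015,0,-.001):
    move_l(list(p+[0,0,dz]),.03);hold(.1);s=state();df=s['ft_force']-f0
    print(dz,s['time'],df,s['ee_pos']-p)
    if df[2]>6 or np.linalg.norm(df[:2])>12: break
d=get_image('wrist');cv2.imwrite('pics/w4.png',d['frame'])
d=get_image('scene');K=d['frame'][190:260,280:400];cv2.imwrite('pics/s4.png',cv2.resize(K,None,fx=6,fy=6,interpolation=cv2.INTER_CUBIC))
```

```text
[-0.1797 -0.0122 -1.8971]
0.009 14.625 [ 0.154  -0.1861  0.2548] [-0.      0.      0.0089]
0.006 14.975 [-0.051   0.8726  0.3813] [-0.      0.      0.0059]
0.003 15.325 [ 0.608  -0.3893 -1.0329] [-0.     -0.      0.0029]
0.0015 15.675 [-0.3144  0.6066  0.8446] [0.     0.     0.0015]
0 16.025 [ 0.733  -0.7347  0.398 ] [0. 0. 0.]
-0.001 16.375 [-2.1169 -0.9822  5.022 ] [ 0.0004  0.     -0.0001]
```

Contact with the floor came right at the expected height, with no side force. Release and back off along the tool axis.

Run:
```python
from bench import *
from u import *
np.set_printoptions(precision=4,suppress=True)
gripper_open();hold(.4);s=state();M=R.from_quat(s['ee_rot'][[1,2,3,0]]).as_matrix();print(s['time'],s['finger_gap'],s['ft_force'])
move_l(list(s['ee_pos']-.10*M[:,2]),.12);hold(.3)
d=get_image('wrist');cv2.imwrite('pics/w5.png',d['frame']);w=cloud(d).reshape(-1,3)
r=np.hypot(*(w[:,:2]-CUP).T)
b=w[(r<.045)&(w[:,2]>.112)&(w[:,2]<.126)];print('lid',len(b),np.percentile(b[:,2],[5,50,95]),cv2.minEnclosingCircle(b[:,:2].astype(np.float32)))
b=w[(r<.05)&(w[:,2]>.062)&(w[:,2]<.070)];print('lip',len(b),cv2.minEnclosingCircle(b[:,:2].astype(np.float32)),np.percentile(b[:,2],95))
t=get_image('top');w=cloud(t).reshape(-1,3);r=np.hypot(*(w[:,:2]-CUP).T)
b=w[(r<.04)&(w[:,2]>.11)&(w[:,2]<.135)];print('top lid',len(b),np.percentile(b[:,2],[5,50,95]) if len(b) else 0,cv2.minEnclosingCircle(b[:,:2].astype(np.float32)) if len(b) else 0)
print(state()['time'])
```

```text
17.6167 0.08806267669978293 [-0.4072  0.3687 -0.4038]
lid 1893 [0.113  0.121  0.1242] ((0.5706343650817871, 0.08740279078483582), 0.02659681811928749)
lip 1220 ((0.572353184223175, 0.08724348992109299), 0.03568531945347786) 0.06916915173197011
top lid 469 [0.1182 0.1215 0.1243] ((0.5693871974945068, 0.08763163536787033), 0.02673174999654293)
19.0
```

View pics/w5.png

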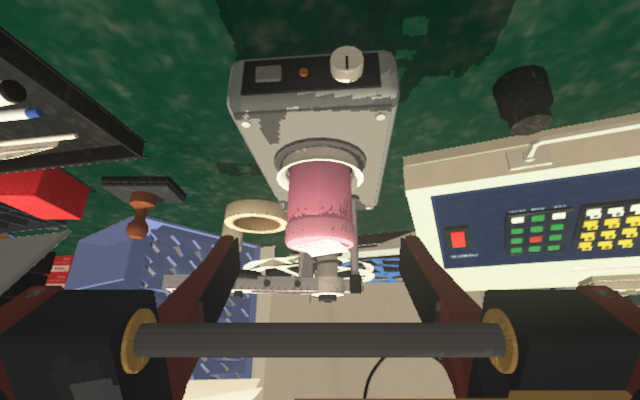

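The jar stands in the cup at (320,205) and looks upright. Its lid is centred 1–2 mm from the lip centre, and the lid height matches a full seat (0.1215 now; the same camera read 0.0636 on the bench, so 0.1216 expected). Next the knob, gripped from above with the jaws along its path.

```bash
cat >> u.py <<'E'
PHI0=-1.906;L=.137
def kpose(phi,z,off=0,piv=PIV,rot=None):
    """top-down TCP pose at knob angle phi, jaw tangential"""
    a=(phi if rot is None else rot)+np.pi/2
    y=np.array([np.cos(a),np.sin(a),0]);zz=np.array([0,0,-1.])
    q=R.from_matrix(np.stack([np.cross(y,zz),y,zz],1)).as_quat()[[3,0,1,2]]
    k=piv+L*np.array([np.cos(phi),np.sin(phi)])
    return [*k,z-.011],list(q)
E
python3 - <<'E'
from bench import *
from u import *
np.set_printoptions(precision=4,suppress=True)
p=state()['ee_pos'];move_l(list(p+[-.02,0,.15]),.2)
for i in range(6): print(inverse_kinematics(*kpose(PHI0-i*.27,.174)))
move_to(*kpose(PHI0,.26));hold(.3)
d=get_image('wrist');cv2.imwrite('pics/w6.png',d['frame']);w=cloud(d).reshape(-1,3);k=np.array(kpose(PHI0,.2)[0][:2])
for lo,hi in((.155,.18),(.18,.195)):
    b=w[(np.hypot(*(w[:,:2]-k).T)<.03)&(w[:,2]>lo)&(w[:,2]<hi)];print('knob',k,len(b),cv2.minEnclosingCircle(b[:,:2].astype(np.float32)) if len(b) else '',b.mean(0))
print(state()['time'],state()['ee_pos'],px(d,[*k,.19]))
E
```

```text
Traceback (most recent call last):
bench.IKError: the arm cannot follow that straight line within its joint ranges
```

Run:
```python
from bench import *
from u import *
np.set_printoptions(precision=4,suppress=True)
q=kpose(PHI0,.26)[1]
move_to([.46,.08,.32],q)
for i in range(6): print(inverse_kinematics(*kpose(PHI0-i*.27,.174)))
move_to(*kpose(PHI0,.26));hold(.3)
d=get_image('wrist');cv2.imwrite('pics/w6.png',d['frame']);w=cloud(d).reshape(-1,3);k=np.array(kpose(PHI0,.2)[0][:2])
for lo,hi in((.155,.18),(.18,.195)):
    b=w[(np.hypot(*(w[:,:2]-k).T)<.03)&(w[:,2]>lo)&(w[:,2]<hi)];print('knob',k,len(b),cv2.minEnclosingCircle(b[:,:2].astype(np.float32)) if len(b) else '',b.mean(0))
print(state()['time'],state()['ee_pos'],px(d,[*k,.19]))
```

```text
[-0.1387  0.1154  1.3241 -0.      1.702   0.1965]
[-0.1178  0.0241  1.4197 -0.      1.6979  0.4874]
[-0.0785 -0.0517  1.4947 -0.      1.6985  0.7967]
[-0.0223 -0.1037  1.5441 -0.      1.7012  1.1229]
[ 0.0454 -0.125   1.5638 -0.      1.7028  1.4606]
[ 0.1159 -0.1125  1.5523 -0.      1.7018  1.8011]
knob [ 0.6081 -0.0506] 231 ((0.6127454042434692, -0.05211303383111954), 0.009543142281472683) [ 0.6145 -0.0456  0.1683]
knob [ 0.6081 -0.0506] 509 ((0.612461507320404, -0.052197154611349106), 0.00956492219120264) [ 0.613  -0.0506  0.1865]
21.325 [ 0.608  -0.0499  0.25  ] (np.float64(318.8470501169718), np.float64(220.59118205490444))
```

View pics/w6.png

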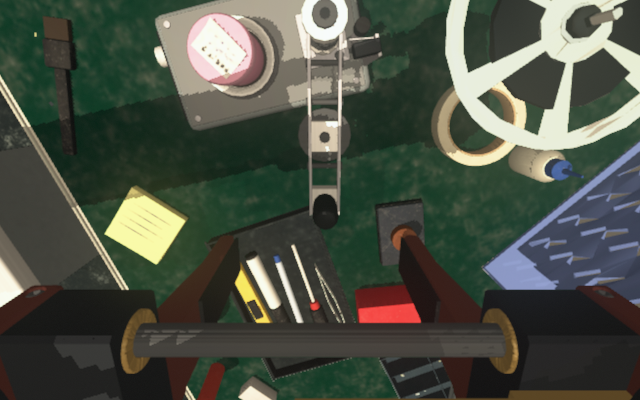

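Wrist view: the knob is at (325,210), between the open fingers; the jar is in the cup at (225,50). Descend, grip, swing in steps with force checks.

Run:
```python
from bench import *
from u import *
np.set_printoptions(precision=3,suppress=True)
p,q=kpose(PHI0,.174);move_l(p,.1,q);hold(.2);f0=state()['ft_force'];print(f0)
close();s=state();print(s['time'],'gap',s['finger_gap'],s['ft_force']-f0)
for i,dphi in enumerate(np.linspace(.15,1.2,8)):
    p,q=kpose(PHI0-dphi,.174);move_l(p,.08,q);s=state();df=s['ft_force']-f0
    print(round(dphi,2),s['time'],'gap',s['finger_gap'],df)
    if np.linalg.norm(df)>40: print('STOP');break
np.save('f0.npy',f0)
```

```text
[ 0.141 -0.527  0.351]
23.6083 gap 0.018395219825695305 [ 1.94  -0.845 -1.877]
0.15 24.0167 gap 0.01806575586510913 [ 3.059  0.63  -0.704]
0.3 24.425 gap 0.018534369565552503 [ 5.566  2.451 -2.163]
0.45 24.8333 gap 0.018257666120465133 [ 6.091  2.962 -2.661]
0.6 25.2417 gap 0.018329505187370594 [ 8.454  2.281 -3.408]
0.75 25.65 gap 0.01780289584033191 [10.083  1.504 -4.578]
0.9 26.0583 gap 0.01801732109094583 [11.441  0.049 -4.938]
1.05 26.4667 gap 0.01835534228552786 [12.499 -0.517 -5.127]
1.2 26.875 gap 0.01837694538733501 [12.275 -2.913 -4.562]
```

Run:
```python
from bench import *
from u import *
np.set_printoptions(precision=3,suppress=True)
f0=np.load('f0.npy')
for dphi in np.arange(1.26,1.44,.02):
    p,q=kpose(PHI0-dphi,.174,rot=PHI0-min(dphi,1.36));move_l(p,.04,q);hold(.15);s=state();df=s['ft_force']-f0
    phi=PHI0-dphi;ft=df@[np.sin(phi),-np.cos(phi),0]
    print(round(dphi,2),s['time'],'gap',s['finger_gap'],df,'tang',round(ft,2))
    if ft<-18: break
t=get_image('top');cv2.imwrite('pics/t7.png',cv2.resize(t['frame'][95:215,265:405],None,fx=5,fy=5,interpolation=cv2.INTER_CUBIC))
d=get_image('wrist');cv2.imwrite('pics/w7.png',d['frame'])
for n,im in(('top',t),('wrist',d)):
    w=cloud(im).reshape(-1,3);r=np.hypot(*(w[:,:2]-CUP).T)
    b=w[(r<.04)&(w[:,2]>.112)&(w[:,2]<.131)];print(n,len(b),np.percentile(b[:,2],[5,50,95]) if len(b) else '')
print(s['ee_pos'])
```

```text
1.26 27.3833 gap 0.018014048629541295 [11.672 -3.362 -4.942] tang -3.08
1.28 27.7833 gap 0.01830608519965921 [12.388 -3.913 -5.071] tang -3.36
1.3 28.1833 gap 0.01811496061091482 [11.678 -4.193 -5.138] tang -3.43
1.32 28.5833 gap 0.01830007456966002 [11.831 -4.06  -5.577] tang -3.05
1.34 28.9833 gap 0.018189717686655976 [10.914 -3.523 -5.092] tang -2.37
1.36 29.3833 gap 0.01832955112488138 [10.986 -7.366 -4.844] tang -5.95
1.38 29.7833 gap 0.018268541489554913 [  8.577 -15.525  -4.527] tang -14.13
1.4 30.1833 gap 0.01851445350550624 [  6.392 -21.777  -2.532] tang -20.44
top 0 
wrist 1152 [0.119 0.121 0.122]
[0.52  0.094 0.163]
```

View pics/w7.png

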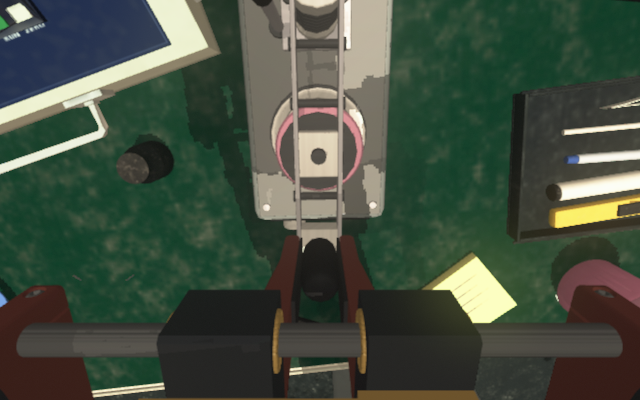

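The arm is at its stop: force rises steadily only past 1.35 rad. It lies centrally over the jar at (319,150), with the knob between the fingers at (320,265). The lid height is unchanged at 0.121. Last check that it is steady, then hand in.

Run:
```python
from bench import *
import numpy as np
hold(.6);s=state();print(s['time'],s['finger_gap'],s['ft_force'],s['ee_pos'],np.abs(s['dq']).max())
if s['finger_gap']>.015: job_done()
```

```text
30.8833 0.017860585748870384 [  7.21366078 -23.25036257  -2.13467926] [0.51986873 0.0940891  0.16291645] 0.000629214731886994
the job is handed in; nothing more can be done
```

I handed the job in at 30.9 s of the 72 s limit, with the gripper still holding the knob and the retaining arm against its stop; no verdict was reported.

- **Flip:** I gripped the small pink jar on its body and turned it upside down at about 0.45 m height. By kinematics it tilted 2.94 rad (2.4 needed).
- **Placing:** I set the jar down in the cup until it touched the floor, with almost no side force, and let go. Afterwards its lid was centred 1–2 mm from the cup's lip. Its height matched a full seat: 0.1215 m measured against 0.1216 m expected.
- **Retaining arm:** I swung it by the knob, and the resisting force rose steeply past about 1.35 rad, where the stop is. At the end the fingers were closed on the knob at 18 mm and holding steady, with about 20 N pushing against the stop. The jar's lid height had not changed (0.121 m).

**Disagreements and gaps:**
- **Camera offset:** the wrist camera read about 2–4 mm further out in x than the top camera, for both the cup and the knob. I allowed for this by measuring the jar and the cup in the same picture.
- **Top camera blocked:** at the end the gripper blocked its view of the jar, so the last check of the jar came from the wrist camera alone.
- **Bystanders:** I did not measure the loupe, note pad or brush again afterwards, but nothing came near them.

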